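Dock the card terminal and aim the hand scanner at its code

ROBOT

A 6-joint arm with a two-finger parallel gripper is mounted at the origin on a cart in front of the work surface, level with it; the furniture and walls round the work are solid. World frame = base frame: x ahead of the robot, y to its left, z up, the work surface at z = 0. Lengths are in mm, angles in rad, forces in N, time in s.
With the tool pointing down it reaches from about 325 to 850 mm from the base axis. Payload 15.5 kg.
Tool frame: the origin (TCP) lies on the mounting face of the last link; the fingertips stand 191 mm ahead of it and the grasp point (between the pads) lies 172 mm ahead of it; z points along the fingers, y is the line along which they close (so a half turn about z gives the same grasp; the last joint's range is limited). The gripper opens to 91 mm and grips with 3 to 60 N. Pads are 32 mm wide; open, the fingers measure 118 mm over their backs; the gripper's body (76 mm by 178 mm) begins 60 mm behind the grasp point.
Start: joints at [1.079, 0.494, 1.345, -0, 1.302, -0.096], TCP at [240.963, 576.685, 404.715] pointing down, gripper open.
Joint ranges: [-2.91, 2.91], [-0.82, 2.16], [0.22, 2.67], [-1.22, 4.37], [0.12, 2.79], [-3.08, 3.08]. Speed limits (rad/s): [1.89, 1.89, 2.57, 3.01, 3.01, 3.01].

INTERFACE

Orientations are given as a unit quaternion [w, x, y, z].
In Python, from workcell import robot gives the robot as it stands.
- The arm moves only by the tool step_arm, never from a script. Its argument "commands" is a list of rows, each a list of 7 numbers: the finger opening in cm, from 0 to 9.12, then the shift along the tool's x, y, z in cm, then the turn, a rotation vector about the tool's x, y, z in rad. In form: [[hand, x, y, z, ax, ay, az], ...]. A call has 1 to 20 rows; each row shifts and turns the commanded pose from where the row before left it, along the tool's axes as they then stand; what a row does not reach is not made up. A row lasts 1/10 s, in which the tool goes at most 50 mm and 8.59 degrees, less where a joint would pass 70% of its speed; a pose out of reach is approached as far as the arm can. A call with a gripper value outside its range is refused whole. The fingers move at their own pace and stop on an object; "grip_force" is the grip in N (left out, the last holds). Time passes only in rows, so rows that do not move let the fingers close. It gives the time, the measured TCP pose, the force, the opening and the grip force at its end, in the units of the state.
- robot.state(): the state, without advancing time (a new reading comes with each control period).
- robot.camera(name): name is "side" or "top" or "wrist"; returns (picture, depth): 480x640x3 uint8, red, green, blue; 480x640 float32, mm along the optical axis (not along the pixel's ray), 0 where there is no reading.
- robot.camera_model(name): a dict with "mtx" (3x3 intrinsics, pixels), "cam_to_world" (4x4, takes a point from camera to world coordinates). Camera axes: x right, y down, z forward; pixel columns grow to the right and rows downward; lengths in mm; the calibration is good to about 2 mm. A picture is of the moment at which its call begins: read the wrist's pose just before it. camera_model takes no time and is no camera call; for the wrist camera it gives the pose at the moment of the call.
- robot.hand_in(): hands the job in; it is judged then, once.
The state is a dict: "time_s": time; "joint_pos": joint angles; "qvel": joint speeds; "joint_torque": joint torques, N m; "tool_pos": TCP position; "eef_rot": TCP orientation; "contact_force": force on the tool from outside, world axes, zero at the start; "ft_torque": the same for the moment, N m; "opening": finger opening in mm; "gripper_force": force on a finger pad.
Only numpy, scipy, OpenCV 4.12 (cv2) and the standard library are available. Lean on these libraries where they do the work, as an engineer would, in place of code of your own. Each camera call takes 0.05 s, during which the arm holds its last target. There are 200 camera calls.

TASK

Set the card terminal down on its charging dock, screen over the end with the green light, so that it drops fully home on the two pegs, and let go of it. Then draw the hand scanner up out of its stand, tip it over and hold it still in the air with its red window aimed at the middle of the code on the docked terminal's screen, looking steeply down (within 35 degrees of straight down) from 6 to 18 cm away. Finish while still holding it like that, touching nothing else with it, and leave the pot, bell and candle where they are.

Things in the scene. Friction and masses are not known exactly. Their poses are not given: they have to be found in the camera images.
- terminal_mid (a point): centre (20 mm above the underside) of the grey payment card terminal, 130 x 58 x 40 mm (x, y, z), 0.35 kg, lying screen up on the counter at the start. x runs along its length toward the screen end (keypad at the -x end), z up. The flat sides (y = +-29 mm) are good to grip.
- code (a point): middle of the black and white square code, 33 mm wide, on the terminal's screen; 32 mm toward the screen end and 21 mm above terminal_mid. Axes as the terminal's, z out of the screen.
- dock: white charging dock, fixed: block 50 mm wide (y), 18 mm high, from x = -60 to +82 mm, green light on top at x = +73. Two steel pegs, 10 mm thick, tapered, stand 12 mm above the block at x = -40 and +30, y = 0. Origin on the counter under the middle of the docked terminal, which rests on the block with terminal_mid 38 mm above the origin, x axes agreeing; it does not fit end for end.
- stand: silver scanner stand, fixed to the counter: round foot of 96 mm diameter with an upright open-topped socket; origin at the centre of its underside. The socket is 38 x 34 mm inside (x, y), its floor 16 mm and its rim 79 mm above the counter.
- scanner_mid (a point): centre of the head of the white pistol-shaped hand scanner (0.2 kg). Head 85 mm long, 40 mm wide (y, flat sides, good to grip), 42 mm high, front end lowered 20 degrees; upright handle below it 30 x 26 mm (x, y). z up along the handle, window toward -x. At the start the handle stands in the stand's socket with about 4 mm of play, head centre 138 mm above the counter; it slides out straight up.
- scanner_foot (a point): centre of the lower end of the scanner's handle: 8 mm along +x and 122 mm along -z from scanner_mid in the scanner's frame. The foot clears the rim when raised 63 mm.
- window (a point): centre of the dark red window at the front of the scanner's head; it lies 41 mm along -x and 15 mm along -z from scanner_mid in the scanner's frame. This point's x axis is the line of sight, pointing out of the window (20 degrees below the scanner's -x direction), its y axis is opposite to the scanner's y axis.
- scanner: the hand scanner; origin at the foot of its handle, axes as scanner_mid.
- terminal: the card terminal; origin at the centre of its underside, axes as terminal_mid. Two round sockets, 14 mm in diameter and 16 mm deep, open in the underside on its midline at x = -40 and x = +30 mm.
- pot_1: small round cream and red lidded pot, 63 mm across, 34 mm high, beyond the dock; leave it. Origin at its underside.
- bell: counter bell, 85 mm across, 59 mm high, beyond the dock; leave it. Origin at its underside.
- votive: pink candle in a glass, 63 mm across, 76 mm high, to the right of the work; leave it. Origin at its underside.
Things that resemble listed ones, but are neither listed nor needed, are in the scene too. Leave any black look-alike of the pot_1 alone.

How it is judged:
By the outcome, as a careful person would: the job done as asked, in the order asked, and still so for the second after the job is handed in, while the arm keeps its last pose, push and grip.
It also fails if it takes over 58 s, if anything falls off the work surface, if the arm or the gripper's body presses on something with over 40 N, if the wrist force passes 120 N, or if a joint passes its speed limit or range.

## Working session

There is one attempt and no reset: what is moved stays moved. The work goes in short steps, Python scripts to look and compute and a tool call to move; the robot and the scene stay as the last step left them, time stands still between calls to the robot, and variables do not carry over. Pictures are saved under pics/ and viewed, at most 10 in all, crops included, and the job is handed in when it is done.

Besides the shell and the picture viewer there is one more tool, called after ">>>" by a JSON object that holds its "api" and its "payload", one argument or row to a line. step_arm: Moves the arm, as the interface text tells. Its arguments: {"type":"object","properties":{"commands":{"type":"array"},"grip_force":{"type":"number"}},"required":["commands"]}

```bash
mkdir -p pics; ls; cat > h.py <<'E'
import numpy as np, cv2
from workcell import robot
from scipy.spatial.transform import Rotation as R
def cam(n,save=None):
    m=robot.camera_model(n); p,d=robot.camera(n)
    if save: cv2.imwrite('pics/'+save,cv2.cvtColor(p,cv2.COLOR_RGB2BGR))
    return p,d,m
def px2w(m,u,v,d):
    K=np.array(m['mtx']);T=np.array(m['cam_to_world'])
    u,v,d=np.broadcast_arrays(np.asarray(u,float),v,d)
    c=np.stack([(u-K[0,2])/K[0,0]*d,(v-K[1,2])/K[1,1]*d,d],-1)
    return c@T[:3,:3].T+T[:3,3]
def ray(m,u,v,z):
    o=np.array(m['cam_to_world'])[:3,3]; p=px2w(m,u,v,1.0)-o
    return o+p*((z-o[2])/p[...,2])[...,None]
E
python3 - <<'E'
from h import *
for n in('top','side'):
    p,d,m=cam(n,n+'0.png'); np.savez('pics/'+n+'0.npz',p=p,d=d,**{k:np.array(v) for k,v in m.items()})
    print(n,np.array(m['cam_to_world']).round(2).tolist(),np.array(m['mtx'])[0,0])
s=robot.state();print(s['time_s'],s['tool_pos'],s['eef_rot'])
E
```

```text
pics
top [[0.02, -0.99, 0.1, 430.8], [-1.0, -0.02, -0.01, -78.55], [0.01, -0.1, -0.99, 1336.99], [0.0, 0.0, 0.0, 1.0]] 540.7965663330154
side [[1.0, -0.04, 0.05, 497.19], [-0.06, -0.42, 0.9, -1163.86], [-0.01, -0.91, -0.42, 613.75], [0.0, 0.0, 0.0, 1.0]] 469.32734725970016
0.1 [240.89961656 576.57328471 404.18166451] [-1.63474717e-04  1.96611248e-01  9.80481368e-01 -5.27505517e-04]
```

View pics/top0.png

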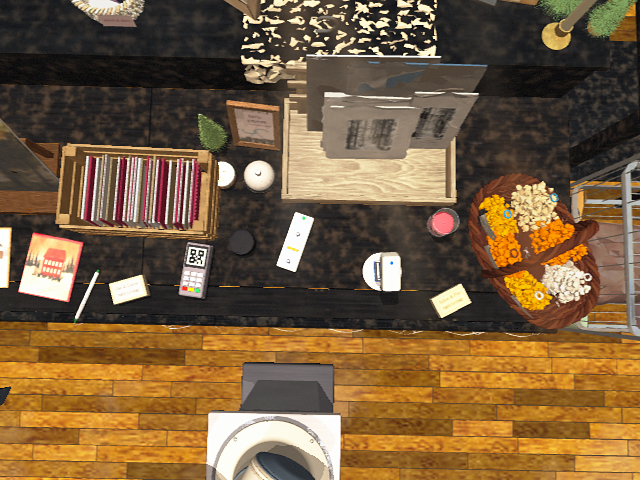

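View pics/side0.png

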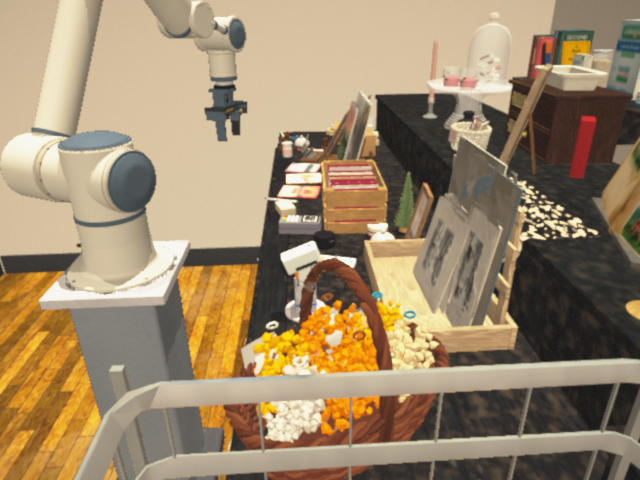

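The top view shows the terminal at (196,270), code toward the top. The dock is at (295,242), the scanner in its stand at (383,271), the candle at (443,222) and the cream pots at (258,177) and (226,175). A black look-alike pot is at (241,242). Things that could be mistaken for the terminal or dock are the white signs at (130,290) and (450,301). I'll check the choice in one close crop.

```bash
python3 - <<'E'
import cv2
i=cv2.imread('pics/top0.png')[145:315,165:425]
cv2.imwrite('pics/crop0.png',cv2.resize(i,None,fx=3,fy=3,interpolation=cv2.INTER_CUBIC))
E
```

```text
(no output)
```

View pics/crop0.png

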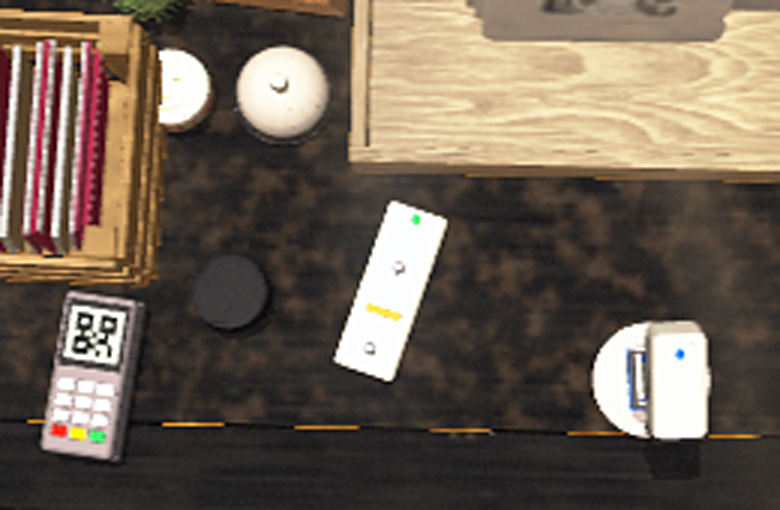

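The crop shows the terminal at crop (93,375), code at its far end. The dock's green light is at the far end (416,219), with pegs at (399,268) and (370,348). The scanner head is at (680,380), long axis along the image vertical. The black puck at (232,292) is the look-alike.

```bash
python3 - <<'E'
from h import *
z=np.load('pics/top0.npz');p,d=z['p'],z['d'];m={k:z[k] for k in('mtx','cam_to_world')}
C=lambda u,v:(165+(np.array(u)+.5)/3-.5,145+(np.array(v)+.5)/3-.5)
def rect(mask,zz,u0,v0,u1,v1):
    k=np.zeros(mask.shape,np.uint8);k[v0:v1,u0:u1]=mask[v0:v1,u0:u1]
    cs,_=cv2.findContours(k,0,1);c=max(cs,key=cv2.contourArea)[:,0]
    w=ray(m,c[:,0],c[:,1],float(zz))[:,:2].astype(np.float32);return cv2.minAreaRect(w)
W=px2w(m,*np.meshgrid(np.arange(640),np.arange(480)),d);H=W[...,2]
print('counter z',np.median(H[255:275,220:235]),'term',np.median(H[260:285,190:205]))
print('term by depth',rect((H>25)&(H<60),40,175,235,220,305))
print('dock white',rect(p.min(2)>170,18,272,205,317,275))
for n,q,zz in(('green',(416,219),18),('pegF',(399,268),30),('pegN',(370,348),30)): print(n,ray(m,*C(*q),float(zz)))
# scanner
k=np.zeros(H.shape,bool);k[240:310,360:410]=1
k&=(H>110)
q=W[k];print('head',len(q),rect(k,150,355,235,415,310));
for r in range(248,300,4):
    s=H[r,380:400];print(r,s[(s>90)].mean().round(1) if (s>90).any() else None,end=' ')
f=(H>2)&(H<25)&(p.min(2)>150);f[:,:355]=0;f[:,415:]=0;f[:235]=0;f[310:]=0
print('\nfoot',W[f].min(0),W[f].max(0))
v,u=np.where(f);w=ray(m,u,v,9.);print(w.min(0),w.max(0))
for n,uv in(('blackpot',(241,242)),('candle',(443,222)),('pot/bell',(258,177)),('b',(226,175))):print(n,W[uv[1],uv[0]])
E
```

```text
counter z -0.8043862934581512 term 39.87064458315058
term by depth ((490.073486328125, 199.0487060546875), (59.533077239990234, 130.00059509277344), 82.93372344970703)
dock white ((566.1109619140625, -39.18710708618164), (49.44790267944336, 140.52500915527344), 72.16089630126953)
green [625.09392179 -58.52625705  18.        ]
pegF [582.89811175 -45.89829009  30.        ]
pegN [517.41271904 -24.15202558  30.        ]
head 815 ((488.80718994140625, -252.68739318847656), (90.09232330322266, 43.71070861816406), 2.0970897674560547)
248 None 252 140.7 256 166.5 260 166.1 264 162.6 268 160.0 272 157.5 276 153.7 280 149.8 284 146.8 288 144.4 292 144.4 296 None 
foot [ 451.95059459 -302.51969167    2.03734491] [ 545.49562785 -207.91534206   22.22719333]
[ 451.93381072 -301.57544778    9.        ] [ 545.41061064 -207.95765877    9.        ]
blackpot [560.06668356  90.90817704  31.20351337]
candle [ 617.64610738 -395.05274712   50.32281746]
pot/bell [717.94340233  53.39601409  46.45043752]
b [722.72934487 132.34160303  38.85821712]
```

Everything agrees with the given sizes. The terminal is at (490,199) with heading -7.1°. The dock origin is about (555.2,-36.3) with yaw -18.1°. The stand is at about (498.7,-255), and the scanner's front (lower end) faces -x. Now I move over the terminal.

>>> {"api": "step_arm", "payload": {
  "commands": [
    [9.1,0,0,0,0,0,-0.09],
    [9.1,0,0,0,0,0,-0.09],
    [9.1,0,0,0,0,0,-0.09],
    [9.1,-1.95,-2.3,0,0,0,0],
    [9.1,-1.95,-2.3,0,0,0,0],
    [9.1,-1.95,-2.3,0,0,0,0],
    [9.1,-1.95,-2.3,0,0,0,0],
    [9.1,-1.95,-2.3,0,0,0,0],
    [9.1,-1.95,-2.3,0,0,0,0],
    [9.1,-1.95,-2.3,0,0,0,0],
    [9.1,-1.95,-2.3,0,0,0,0],
    [9.1,-1.95,-2.3,0,0,0,0],
    [9.1,-1.95,-2.3,0,0,0,0],
    [9.1,-1.95,-2.3,0,0,0,0],
    [9.1,-1.95,-2.3,0,0,0,0],
    [9.1,-1.95,-2.3,0,0,0,0],
    [9.1,-1.95,-2.3,0,0,0,0],
    [9.1,-1.95,-2.3,0,0,0,0],
    [9.1,0,0,0,0,0,0]
  ]
}}

```text
time_s: 2.0
tool_pos: [489.4, 195.4, 404.5]
eef_rot: [0.0, 0.064, 0.998, -0.0]
contact_force: [-0.3, 0.7, -0.2]
opening: 91.0
gripper_force: 0.0
```

```bash
cat >> h.py <<'E'
def pose():
    s=robot.state(); q=np.array(s['eef_rot']); return np.array(s['tool_pos']),R.from_quat(q[[1,2,3,0]]),s
def to(pt,yaw=None):
    """shift (cm, tool axes now) to bring TCP to pt; turn about tool z to bring tool y to yaw+90 deg"""
    t,r,s=pose(); d=r.inv().apply(np.array(pt)-t)/10
    y=r.as_matrix()[:,1]; a=np.degrees(np.arctan2(y[1],y[0]))-90
    print('t',s['time_s'],'tcp',t.round(1),'yawY',a.round(2),'tilt',r.as_matrix()[:,2].round(3),'shift cm',d.round(2), 'turn',None if yaw is None else -np.radians(yaw-a).round(3))
E
python3 - <<'E'
from h import *
to([490,199,197],-7.1)
p,d,m=cam('wrist','w1.png'); np.savez('pics/w1.npz',p=p,d=d,**{k:np.array(v) for k,v in m.items()})
print(np.array(m['cam_to_world']).round(2).tolist())
z=np.load('pics/top0.npz');D=z['d'];M={k:z[k] for k in('mtx','cam_to_world')}
W=px2w(M,*np.meshgrid(np.arange(640),np.arange(480)),D)
for y in range(-200,200,40):
    s=[]
    for x in range(600,860,40):
        k=(abs(W[...,0]-x)<20)&(abs(W[...,1]-y)<20)&(D>0);s.append(int(W[k][:,2].max()) if k.any() else -1)
    print(y,s)
H=W
E
```

```text
t 2.0 tcp [489.4 195.4 404.5] yawY -7.36 tilt [ 0.    -0.001 -1.   ] shift cm [-0.    0.38 20.75] turn -0.005
[[0.13, 0.96, 0.27, 414.31], [0.99, -0.12, -0.04, 205.51], [-0.0, 0.27, -0.96, 383.79], [0.0, 0.0, 0.0, 1.0]]
-200 [8, 6, 60, 12, 14, 174, 239]
-160 [6, 5, 63, 12, 30, 178, 238]
-120 [6, 6, 59, 12, 19, 176, 232]
-80 [23, 24, 63, 13, 12, 67, 223]
-40 [30, 23, 59, 12, 12, 13, 51]
0 [16, 5, 59, 59, 59, 94, 178]
40 [6, 9, 43, 62, 47, 66, 179]
80 [38, 8, 38, 55, 46, 54, 181]
120 [40, 9, 36, 39, 41, 59, 178]
160 [149, 147, 147, 149, 149, 198, 195]
```

View pics/w1.png

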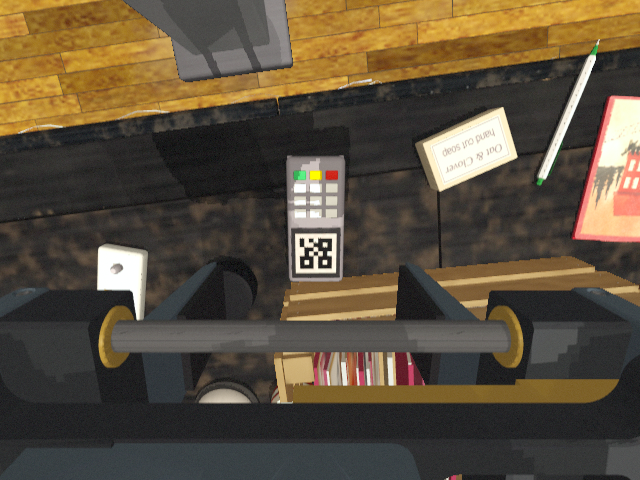

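The wrist view shows the terminal unobstructed at (316,218), between the fingers. The crate lies beyond it, from about row 265. I'll measure it here for the second time.

```bash
python3 - <<'E'
from h import *
z=np.load('pics/w1.npz');p,d=z['p'],z['d'];m={k:z[k] for k in('mtx','cam_to_world')}
W=px2w(m,*np.meshgrid(np.arange(640),np.arange(480)),d);H=W[...,2]
k=((H>30)&(H<50)).astype(np.uint8);k[:,:270]=0;k[:,365:]=0;k[:140]=0;k[283:]=0
c=max(cv2.findContours(k,0,1)[0],key=cv2.contourArea)[:,0]
print(H[200:240,300:330].mean(),cv2.minAreaRect(ray(m,c[:,0],c[:,1],40.)[:,:2].astype(np.float32)))
z=np.load('pics/top0.npz');D=z['d'];M={k:z[k] for k in('mtx','cam_to_world')}
V=px2w(M,*np.meshgrid(np.arange(640),np.arange(480)),D);k=(V[...,2]>60)&(V[...,1]<330)&(V[...,1]>90)&(V[...,0]>450);print('crate min',V[k][:,:2].min(0))
E
```

```text
40.38435384659171 ((487.847900390625, 200.06056213378906), (57.0194091796875, 127.98856353759766), 82.86389923095703)
crate min [564.95710917  90.02158488]
```

>>> {"api": "step_arm", "payload": {
  "commands": [
    [9.1,0,0.2,2.0,0,0,0],
    [9.1,0,0.2,2.5,0,0,0],
    [9.1,0,0,2.5,0,0,0],
    [9.1,0,0,2.5,0,0,0],
    [9.1,0,0,2.5,0,0,0],
    [9.1,0,0,2.5,0,0,0],
    [9.1,0,0,2.5,0,0,0],
    [9.1,0,0,2,0,0,0],
    [9.1,0,0,1.5,0,0,0],
    [9.1,0,0,0.25,0,0,0],
    [9.1,0,0,0,0,0,0],
    [5,0,0,0,0,0,0],
    [5,0,0,0,0,0,0],
    [5,0,0,0,0,0,0],
    [5,0,0,0,0,0,0],
    [5,0,0,0,0,0,0],
    [5,0,0,0,0,0,0]
  ],
  "grip_force": 30
}}

```text
time_s: 3.75
tool_pos: [488.4, 201.6, 197.5]
eef_rot: [0.0, 0.063, 0.998, 0.0]
contact_force: [-0.7, -1.0, 7.5]
opening: 57.6
gripper_force: 30.0
```

>>> {"api": "step_arm", "payload": {
  "commands": [
    [5,0,0,-1,0,0,0],
    [5,0,0,-2,0,0,0],
    [5,0,0,-2.5,0,0,0],
    [5,0,0,-2.5,0,0,0],
    [5,0,0,0,0,0,0.094],
    [5,0,0,0,0,0,0.094],
    [5,-1.25,-1.87,0,0,0,0],
    [5,-1.25,-1.87,0,0,0,0],
    [5,-1.25,-1.87,0,0,0,0],
    [5,-1.25,-1.87,0,0,0,0],
    [5,-1.25,-1.87,0,0,0,0],
    [5,-1.25,-1.87,0,0,0,0],
    [5,-1.25,-1.87,0,0,0,0],
    [5,-1.25,-1.87,0,0,0,0],
    [5,-1.25,-1.87,0,0,0,0],
    [5,-1.25,-1.87,0,0,0,0],
    [5,-1.25,-1.87,0,0,0,0],
    [5,0,0,0,0,0,0],
    [5,0,0,0,0,0,0]
  ]
}}

```text
time_s: 5.65
tool_pos: [555.5, -36.6, 277.5]
eef_rot: [-0.0, 0.157, 0.988, 0.0]
contact_force: [0.2, 0.1, -4.0]
opening: 57.8
gripper_force: 30.0
```

```bash
python3 - <<'E'
from h import *
to([555.2,-36.3,215.5],-18.1)
a,d,m=cam('wrist','w2.png'); np.savez('pics/w2.npz',p=a,d=d,**{k:np.array(v) for k,v in m.items()})
b,d,m=cam('top','t2.png'); np.savez('pics/t2.npz',p=b,d=d,**{k:np.array(v) for k,v in m.items()})
x=cv2.resize(b[195:295,250:350],(400,400));y=cv2.resize(a[60:360,120:520],(400,300))
o=np.zeros((400,800,3),np.uint8);o[:,:400]=x;o[:300,400:]=y
cv2.imwrite('pics/c2.png',o[...,::-1])
E
```

```text
t 5.65 tcp [555.5 -36.6 277.5] yawY -18.04 tilt [-0.  0. -1.] shift cm [0.03 0.02 6.2 ] turn 0.001
```

View pics/c2.png

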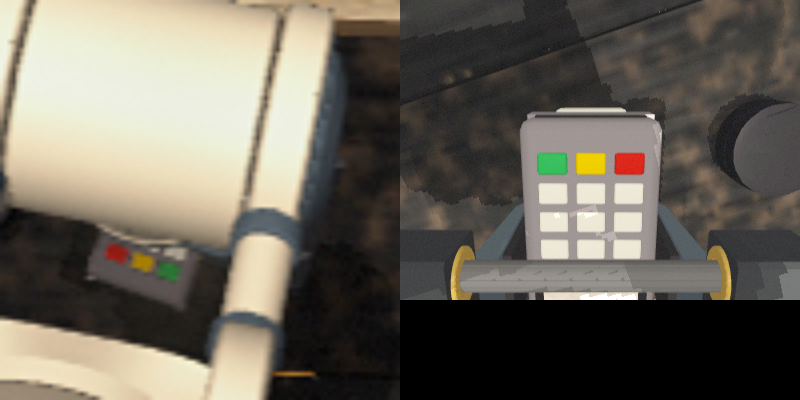

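The crop shows the terminal gripped square, keypad end toward the robot (edge near wrist row 175), with the dock's near end just peeking out at row 168. I'll measure the in-hand offset along the terminal.

```bash
python3 - <<'E'
from h import *
t,r,s=pose(); h=np.array([np.cos(np.radians(-18.04)),np.sin(np.radians(-18.04))]);l=np.array([-h[1],h[0]])
for n in('w2','t2'):
    z=np.load(f'pics/{n}.npz');p,d=z['p'],z['d'];m={k:z[k] for k in('mtx','cam_to_world')}
    W=px2w(m,*np.meshgrid(np.arange(640),np.arange(480)),d);H=W[...,2];a=(W[...,:2]-t[:2])@h;b=(W[...,:2]-t[:2])@l
    k=(abs(H-120)<10)&(abs(b)<20)&(a<-20)&(a>-90)
    k2=(H>10)&(H<24)&(abs(b)<25)&(a<-40)&(a>-90)&(p.min(2)>140)
    print(n,'term near end',np.percentile(a[k],[0,.5,2]),np.median(H[k]),'dock near end',np.percentile(a[k2],[0,1,5]) if k2.any() else 0, k2.sum())
    k=(abs(H-120)<10)&(abs(b)<40)&(a<-35)&(a>-55);print('lat',b[k].min(),b[k].max())
    k=(abs(H-120)<10)&(abs(b)<12)&(a<-30)&(a>-70); k3=(p[...,1].astype(int)-p[...,0]>60)&k
    hs=cv2.cvtColor(p,cv2.COLOR_RGB2HSV)
    y=k&(hs[...,0]>20)&(hs[...,0]<32)&(hs[...,1]>150); print('yellow key',np.median(a[y]),np.median(b[y]),y.sum())
# same key in earlier wrist shot vs terminal ends
z=np.load('pics/w1.npz');p,d=z['p'],z['d'];m={k:z[k] for k in('mtx','cam_to_world')}
W=px2w(m,*np.meshgrid(np.arange(640),np.arange(480)),d);H=W[...,2];g=np.radians(-7.1);h=np.array([np.cos(g),np.sin(g)]);l=np.array([-h[1],h[0]])
c=np.array([488.7,199.6]);a=(W[...,:2]-c)@h;b=(W[...,:2]-c)@l
k=(abs(H-40)<6)&(abs(b)<20)&(abs(a)<75);print('w1 ends',a[k].min(),a[k].max())
hs=cv2.cvtColor(p,cv2.COLOR_RGB2HSV);y=k&(abs(b)<12)&(a<-30)&(hs[...,0]>20)&(hs[...,0]<32)&(hs[...,1]>150);print('yellow',np.median(a[y]),np.median(b[y]))
E
```

```text
w2 term near end [-63.61408051 -63.48493281 -62.77344261] 119.65959726247517 dock near end [-60.20422909 -60.17168226 -60.14768897] 267
lat -29.489747847331536 28.686838067963855
yellow key -45.252266181712045 -0.1395600819679035 650
t2 term near end [-63.7326772  -63.58303922 -62.98097155] 119.46397803540287 dock near end 0 0
lat -27.60988349563732 30.114129828570626
yellow key -45.19940237436165 0.5638035200488117 16
w1 ends -63.82920281752121 74.87578011037056
yellow -46.06024720638125 0.7974764665944037
```

>>> {"api": "step_arm", "payload": {
  "commands": [
    [5,0.07,0.02,0.5,0,0,0],
    [5,0,0,1.5,0,0,0],
    [5,0,0,1.5,0,0,0],
    [5,0,0,1,0,0,0],
    [5,0,0,0.3,0,0,0],
    [5,0,0,0.2,0,0,0],
    [5,0,0,0.2,0,0,0],
    [5,0,0,0,0,0,0]
  ]
}}

```text
time_s: 6.55
tool_pos: [555.1, -36.0, 225.4]
eef_rot: [0.0, 0.156, 0.988, -0.0]
contact_force: [-0.6, 0.7, -2.6]
opening: 58.3
gripper_force: 30.0
```

>>> {"api": "step_arm", "payload": {
  "commands": [
    [5,0,0,0.2,0,0,0],
    [5,0,0,0.2,0,0,0],
    [5,0,0,0.2,0,0,0],
    [5,0,0,0.2,0,0,0],
    [5,0,0,0.15,0,0,0],
    [5,0,0,0,0,0,0]
  ]
}}

```text
time_s: 7.15
tool_pos: [555.0, -36.0, 215.6]
eef_rot: [-0.0, 0.156, 0.988, -0.0]
contact_force: [0.1, -1.0, -3.0]
opening: 57.7
gripper_force: 30.0
```

>>> {"api": "step_arm", "payload": {
  "commands": [
    [5,0,0,0.1,0,0,0],
    [5,0,0,0.05,0,0,0],
    [5,0,0,0,0,0,0],
    [7.5,0,0,0,0,0,0],
    [7.5,0,0,0,0,0,0],
    [7.5,0,0,0,0,0,0],
    [7.5,0,0,0,0,0,0],
    [7.5,0,0,-1,0,0,0],
    [7.5,0,0,-2,0,0,0],
    [7.5,0,0,-2.5,0,0,0],
    [7.5,0,0,-2.5,0,0,0],
    [7.5,0,0,-2.5,0,0,0],
    [7.5,0,0,-2.5,0,0,0],
    [7.5,0,0,-2.5,0,0,0],
    [9.1,0,0,-2.5,0,0,0],
    [9.1,0,0,0,0,0,0]
  ]
}}

```text
time_s: 8.75
tool_pos: [555.6, -36.1, 398.0]
eef_rot: [0.003, 0.156, 0.988, -0.0]
contact_force: [-0.0, 0.1, -1.1]
opening: 88.3
gripper_force: 0.0
```

```bash
python3 - <<'E'
from h import *
to([492.5,-253.5,310],0)
p,d,m=cam('wrist','w3.png');np.savez('pics/w3.npz',p=p,d=d,**{k:np.array(v) for k,v in m.items()})
W=px2w(m,*np.meshgrid(np.arange(640),np.arange(480)),d);H=W[...,2]
g=np.radians(-18.1);h=np.array([np.cos(g),np.sin(g)]);l=np.array([-h[1],h[0]])
a=(W[...,:2]-[555.2,-36.3])@h;b=(W[...,:2]-[555.2,-36.3])@l
for lo,hi in((-60,-40),(-30,-10),(-10,10),(20,45),(45,62)):
    k=(a>lo)&(a<hi)&(abs(b)<20)&(H>30)&(H<80);print(lo,k.sum(),np.median(H[k]) if k.any() else 0)
k=(H>50)&(H<66)&(abs(b)<35)&(abs(a)<75);c=max(cv2.findContours(k.astype(np.uint8),0,1)[0],key=cv2.contourArea)[:,0]
print(cv2.minAreaRect(ray(m,c[:,0],c[:,1],58.)[:,:2].astype(np.float32)))
g=cv2.cvtColor(p,6+1) if 0 else p.min(2)
# code: black pixels on the screen
q=k&(a>12)&(a<52)&(abs(b)<20)&(p.max(2)<60);print('code dark a,b range',np.percentile(a[q],[1,99]),np.percentile(b[q],[1,99]))
E
```

```text
t 8.75 tcp [555.6 -36.1 398. ] yawY -17.98 tilt [ 0.005 -0.001 -1.   ] shift cm [ -0.67 -22.63   8.79] turn -0.314
-60 1020 57.67044472638398
-30 915 57.934102442344454
-10 887 57.58708636021515
20 1022 58.30454119299026
45 644 57.97297473693831
((555.1074829101562, -35.987125396728516), (56.9550895690918, 127.48631286621094), 71.94470977783203)
code dark a,b range [18.35066945 48.76973715] [-15.28232886  15.72890382]
```

View pics/w3.png

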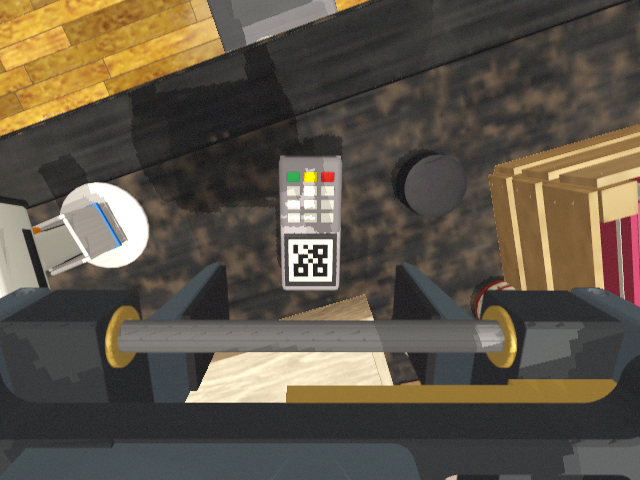

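The terminal is docked: its top is level at 58 mm all over, centre (555.1,-36.0), and the code is in view at (310,262). Next I move over the scanner at the left edge.

>>> {"api": "step_arm", "payload": {
  "commands": [
    [9.1,0,0,0,0,0,-0.105],
    [9.1,0,0,0,0,0,-0.105],
    [9.1,0,0,0,0,0,-0.105],
    [9.1,0.65,-2.18,0,0,0,0],
    [9.1,0.65,-2.18,0,0,0,0],
    [9.1,0.65,-2.18,0,0,0,0],
    [9.1,0.65,-2.18,0,0,0,0],
    [9.1,0.65,-2.18,0,0,0,0],
    [9.1,0.65,-2.18,0,0,0,0],
    [9.1,0.65,-2.18,0,0,0,0],
    [9.1,0.65,-2.18,0,0,0,0],
    [9.1,0.65,-2.18,0,0,0,0],
    [9.1,0.65,-2.18,0,0,0,0],
    [9.1,0,0,0,0,0,0],
    [9.1,0,0,0,0,0,0]
  ]
}}

```text
time_s: 10.3
tool_pos: [490.0, -254.1, 393.7]
eef_rot: [-0.0, -0.0, 1.0, 0.0]
contact_force: [1.2, -0.4, 0.5]
opening: 91.4
gripper_force: 0.0
```

```bash
python3 - <<'E'
from h import *
to([490.5,-254,310],0)
p,d,m=cam('wrist','w4.png');np.savez('pics/w4.npz',p=p,d=d,**{k:np.array(v) for k,v in m.items()})
W=px2w(m,*np.meshgrid(np.arange(640),np.arange(480)),d);H=W[...,2]
k=(H>115)&(H<172)&(abs(W[...,0]-490)<60)&(abs(W[...,1]+254)<40)
q=W[k];print(k.sum(),np.percentile(q,[.5,99.5],axis=0).round(1))
for x in range(450,540,10):
    s=q[(abs(q[:,0]-x)<5)&(q[:,2]>135)]
    if len(s):print(x,len(s),np.percentile(s[:,1],[2,98]).round(1),np.median(s[:,2]).round(1))
E
```

```text
t 10.3 tcp [ 490.  -254.1  393.7] yawY 0.01 tilt [-0.001  0.001 -1.   ] shift cm [-0.06  0.    8.37] turn 0.0
7684 [[ 443.4 -276.9  141.3]
 [ 522.7 -234.7  170. ]]
450 963 [-277.4 -238.8] 144.9
460 957 [-276.6 -238.3] 148.4
470 964 [-275.8 -237.5] 152.0
480 987 [-275.1 -236.9] 155.7
490 992 [-274.4 -236.3] 159.4
500 1003 [-273.7 -235.2] 163.0
510 1009 [-273.  -234.5] 166.7
520 639 [-272.2 -235. ] 168.9
```

View pics/w4.png

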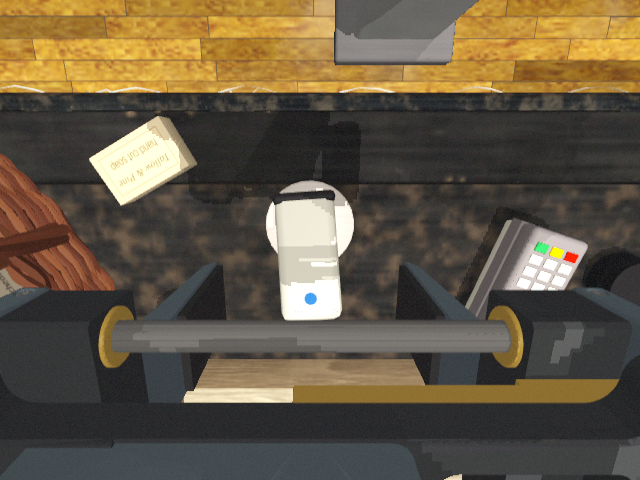

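The wrist view shows the scanner head at about (310,255), window end near the robot at (303,197). Head centre works out at (490.2,-255.5,137), matching the stated 138 mm height, with yaw +3.8°. Now I grip it.

>>> {"api": "step_arm", "payload": {
  "commands": [
    [9.1,0,-0.15,0,0,0,-0.066],
    [9.1,0,0,1,0,0,0],
    [9.1,0,0,2,0,0,0],
    [9.1,0,0,2,0,0,0],
    [9.1,0,0,2,0,0,0],
    [9.1,0,0,1,0,0,0],
    [9.1,0,0,0.35,0,0,0],
    [9.1,0,0,0,0,0,0],
    [3,0,0,0,0,0,0],
    [3,0,0,0,0,0,0],
    [3,0,0,0,0,0,0],
    [3,0,0,0,0,0,0],
    [3,0,0,0,0,0,0],
    [3,0,0,0,0,0,0],
    [3,0,0,0,0,0,0],
    [3,0,0,0,0,0,0]
  ],
  "grip_force": 40
}}

```text
time_s: 11.95
tool_pos: [490.3, -255.6, 310.7]
eef_rot: [0.0, -0.034, 0.999, -0.0]
contact_force: [-0.3, 0.3, 0.4]
opening: 39.8
gripper_force: 40.0
```

Gripped at 39.8 mm. Lifting straight up.

>>> {"api": "step_arm", "payload": {
  "commands": [
    [3,0,0,-0.5,0,0,0],
    [3,0,0,-1,0,0,0],
    [3,0,0,-1,0,0,0],
    [3,0,0,-1,0,0,0],
    [3,0,0,-1,0,0,0],
    [3,0,0,-1,0,0,0],
    [3,0,0,-1.5,0,0,0],
    [3,0,0,-2,0,0,0],
    [3,0,0,-2,0,0,0],
    [3,0,0,-2,0,0,0],
    [3,0,0,0,0,0,0],
    [3,0,0,0,0,0,0]
  ]
}}

```text
time_s: 13.15
tool_pos: [490.2, -255.5, 440.7]
eef_rot: [0.0, -0.034, 0.999, -0.0]
contact_force: [0.9, 0.4, -1.9]
opening: 39.8
gripper_force: 40.0
```

```bash
python3 - <<'E'
from h import *
to([0,0,0],0); s=robot.state(); print(s['joint_pos'],s['contact_force'])
p,d,m=cam('wrist','w5.png');np.savez('pics/w5.npz',p=p,d=d,**{k:np.array(v) for k,v in m.items()})
t,r,_=pose()
W=px2w(m,*np.meshgrid(np.arange(640),np.arange(480)),d)
L=r.inv().apply((W-t).reshape(-1,3)).reshape(W.shape)-[0,0,172]
# tool frame about grasp point: -x is +x scanner ; head top
k=(abs(L[...,1])<25)&(abs(L[...,0])<70)&(L[...,2]<5)&(L[...,2]>-45)&(d>0); k[:, :230]=0;k[:,400:]=0
q=L[k];print(len(q))
for x in range(-35,60,8):
    s=q[abs(q[:,0]-x)<4]
    if len(s)>20:print(x,len(s),np.percentile(s[:,1],[2,98]).round(1),np.median(s[:,2]).round(1))
print('front',np.percentile(q[:,0],[99,99.8]))
E
```

```text
t 13.15 tcp [ 490.2 -255.5  440.7] yawY 3.85 tilt [ 0. -0. -1.] shift cm [47.21 28.79 44.05] turn 0.067
[-5.88538670e-01  3.57019708e-01  1.47501407e+00  2.85533330e-05
  1.30909109e+00 -2.22650352e+00] [ 0.93718898  0.39177748 -1.85838806]
15515
-19 1276 [-19.4  19.6] -27.7
-11 2340 [-22.9  23.1] -25.8
-3 576 [-23.3  23.5] -36.9
5 1155 [-22.9  23.3] -18.8
13 2938 [-23.1  23.3] -17.0
21 2267 [-24.6  24.6] -13.8
29 1812 [-18.8  18.9] -10.7
37 1771 [-18.7  18.8] -7.8
45 1376 [-19.3  19.2] -5.8
front [46.1918242  46.47940193]
```

View pics/w5.png

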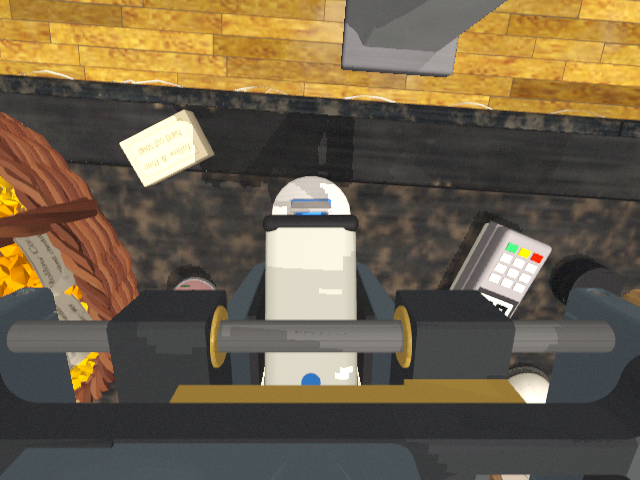

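The scanner is upright in the hand: its top slope is 20.0°, its front edge matches the predicted spot within 1 mm, and it is free of the stand. I tilt it by 50° up here, clear of everything.

>>> {"api": "step_arm", "payload": {
  "commands": [
    [3,0,0,0,0,-0.05,0],
    [3,0,0,0,0,-0.09,0],
    [3,0,0,0,0,-0.09,0],
    [3,0,0,0,0,-0.09,0],
    [3,0,0,0,0,-0.09,0],
    [3,0,0,0,0,-0.09,0],
    [3,0,0,0,0,-0.09,0],
    [3,0,0,0,0,-0.09,0],
    [3,0,0,0,0,-0.09,0],
    [3,0,0,0,0,-0.09,0],
    [3,0,0,0,0,0,0],
    [3,0,0,0,0,0,0]
  ]
}}

```text
time_s: 14.4
tool_pos: [490.0, -255.6, 439.7]
eef_rot: [0.415, -0.033, 0.909, 0.013]
contact_force: [0.4, -0.5, -1.4]
opening: 40.0
gripper_force: 40.0
```

```bash
cat >> h.py <<'E'
def aim(dist=115,code=np.array([585.6,-46.0,59.])):
    t,r,s=pose(); c,sn=np.cos(np.radians(20)),np.sin(np.radians(20))
    w=t+r.apply([41,0,187]); a=r.apply([c,0,sn])
    print('t',s['time_s'],'tcp',t.round(1),'win',w.round(1),'sight',a.round(3),'off vertical',np.degrees(np.arccos(-a[2])).round(1))
    k=(code-w)@a; print('dist',np.linalg.norm(code-w).round(1),'miss',(w+a*k-code).round(1),'foot',(t+r.apply([-8,0,294])).round(1))
    dw=code-a*dist-w; print('shift world',dw.round(1),'tool cm',(r.inv().apply(dw)/10).round(2)); print('F',s['contact_force'].round(1) if hasattr(s['contact_force'],'round') else s['contact_force'],'q',np.round(s['joint_pos'],2))
E
python3 -c "
from h import *
aim()"
```

```text
t 14.4 tcp [ 490.  -255.6  439.7] win [ 604.  -247.9  286.1] sight [-0.357 -0.028 -0.934] off vertical 21.0
dist 304.5 miss [ -57.7 -207.8   28.2] foot [ 716.7 -240.1  253. ]
shift world [  22.6  205.1 -119.8] tool cm [ 6.57 20.33 10.61]
F [ 0.4 -0.5 -1.4] q [-0.75  0.28  1.78  1.02  0.71 -3.08]
```

>>> {"api": "step_arm", "payload": {
  "commands": [
    [3,0,1,0,0,0,0],
    [3,0,1.9,0,0,0,0],
    [3,0,1.9,0,0,0,0],
    [3,0,1.9,0,0,0,0],
    [3,0,1.9,0,0,0,0],
    [3,0,1.9,0,0,0,0],
    [3,0,1.9,0,0,0,0],
    [3,0,1.9,0,0,0,0],
    [3,0,1.9,0,0,0,0],
    [3,0,1.9,0,0,0,0],
    [3,0,1.9,0,0,0,0],
    [3,0,0.33,0,0,0,0],
    [3,0,0,0,0,0,0],
    [3,0,0,0,0,0,0]
  ]
}}

```text
time_s: 15.8
tool_pos: [476.8, -52.9, 440.8]
eef_rot: [0.417, -0.031, 0.908, 0.014]
contact_force: [-0.2, -0.8, -1.6]
opening: 40.0
gripper_force: 40.0
```

```bash
python3 -c "
from h import *
aim()"
```

```text
t 15.8 tcp [476.8 -52.9 440.8] win [591.5 -45.3 287.8] sight [-0.353 -0.026 -0.935] off vertical 20.7
dist 228.9 miss [-70.3  -4.9  26.7] foot [704.3 -37.6 255.1]
shift world [  34.7    2.3 -121.2] tool cm [6.920e+00 1.000e-02 1.054e+01]
F [-0.2 -0.8 -1.6] q [-0.34  0.15  1.97  0.99  0.36 -2.8 ]
```

>>> {"api": "step_arm", "payload": {
  "commands": [
    [3,0.4,0,0.6,0,0,0],
    [3,0.7,0,1.05,0,0,0],
    [3,0.7,0,1.05,0,0,0],
    [3,0.7,0,1.05,0,0,0],
    [3,0.7,0,1.05,0,0,0],
    [3,0.7,0,1.05,0,0,0],
    [3,0.7,0,1.05,0,0,0],
    [3,0.7,0,1.05,0,0,0],
    [3,0.7,0,1.05,0,0,0],
    [3,0.7,0,1.05,0,0,0],
    [3,0.2,0,0.5,0,0,0],
    [3,0,0,0,0,0,0],
    [3,0,0,0,0,0,0],
    [3,0,0,0,0,0,0]
  ]
}}

```text
time_s: 17.2
tool_pos: [528.0, -44.4, 360.7]
eef_rot: [0.389, -0.026, 0.921, 0.012]
contact_force: [-0.7, 0.5, -2.6]
opening: 40.2
gripper_force: 40.0
```

```bash
python3 - <<'E'
from h import *
aim()
p,d,m=cam('wrist');t,r,_=pose()
W=px2w(m,*np.meshgrid(np.arange(640),np.arange(480)),d)
L=r.inv().apply((W-t).reshape(-1,3)).reshape(W.shape)-[0,0,172]
for x in (21,29,37,43):
    k=(abs(L[...,1])<15)&(abs(L[...,0]-x)<3)&(abs(L[...,2]+8)<14)&(d>0);print(x,np.median(L[k][:,2]).round(1),end=' ')
k=(abs(L[...,1])<15)&(abs(L[...,0]-40)<20)&(abs(L[...,2]+8)<14)&(d>0);print('front',np.percentile(L[k][:,0],99.5))
s,_,_=cam('side');a,_,_=cam('top')
o=np.zeros((480,800,3),np.uint8);o[:300,:400]=cv2.resize(s[170:290,260:420],(400,300));o[:300,400:]=cv2.resize(p,(400,300));o[300:,:]=cv2.resize(a[160:295,200:500][:60*2],(800,180))[:180]
cv2.imwrite('pics/c6.png',o[...,::-1])
E
```

```text
t 17.2 tcp [528.  -44.4 360.7] win [633.3 -38.  200.9] sight [-0.409 -0.021 -0.912] off vertical 24.2
dist 149.9 miss [-13.3   4.8   5.9] foot [744.  -31.6 161.5]
shift world [ -0.7  -5.5 -37. ] tool cm [ 2.72 -0.55  2.51]
F [-0.7  0.5 -2.6] q [-0.27  0.35  1.95  1.29  0.24 -3.08]
21 -13.6 29 -10.8 37 -7.9 43 -5.9 front 47.386978472858374
```

View pics/c6.png

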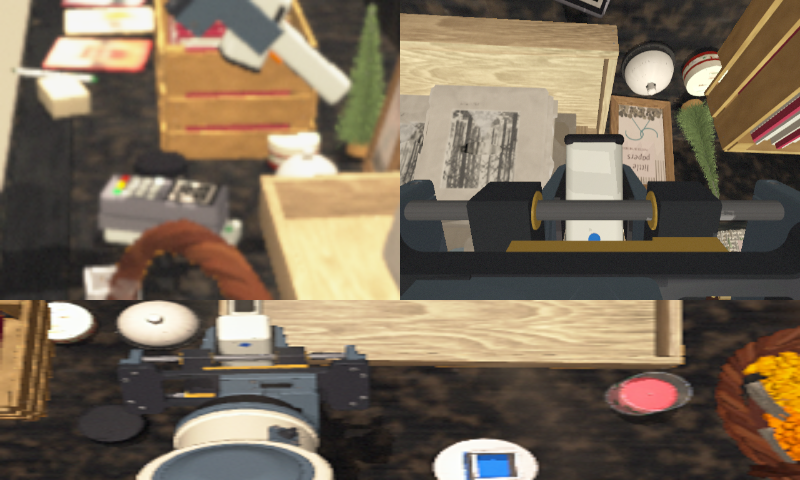

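The combined picture shows the scanner held over the terminal and touching nothing. Near the end, though, the wrist hit joint 6's limit, close to a singularity, so the tilt slipped to 24°. I'll back up and approach with the handle swung to the right (yaw about -60°), where the wrist has room.

>>> {"api": "step_arm", "payload": {
  "commands": [
    [3,-0.72,0,-0.7,0,0,0],
    [3,-1.45,0,-1.4,0,0,0],
    [3,-1.45,0,-1.4,0,0,0],
    [3,-1.45,0,-1.4,0,0,0],
    [3,-1.45,0,-1.4,0,0,0],
    [3,-1.45,0,-1.4,0,0,0],
    [3,0,0,0,0,0.06,0],
    [3,0,0,0,0,0.09,0],
    [3,0,0,0,0,0.09,0],
    [3,0,0,0,0,0.09,0],
    [3,0,0,0,0,0.09,0],
    [3,0,0,0,0,0.09,0],
    [3,0,0,0,0,0.09,0],
    [3,0,0,0,0,0.09,0],
    [3,0,0,0,0,0.05,0],
    [3,0,0,0,0,0,0],
    [3,0,0,0,0,0,0]
  ]
}}

```text
time_s: 19.05
tool_pos: [528.6, -44.7, 471.2]
eef_rot: [0.03, -0.029, 0.999, 0.002]
contact_force: [-0.3, -0.7, -1.8]
opening: 39.7
gripper_force: 40.0
```

```bash
python3 -c "
from h import *
to([540,0,470],-60);aim()"
```

```text
t 19.05 tcp [528.6 -44.7 471.2] yawY 3.29 tilt [ 0.06   0.006 -0.998] shift cm [-1.38  4.39  0.21] turn 1.105
t 19.05 tcp [528.6 -44.7 471.2] win [499.  -45.9 282. ] sight [-0.916 -0.052 -0.398] off vertical 66.5
dist 239.3 miss [-95.4  -0.4 219.2] foot [554.3 -42.4 178.2]
shift world [ 191.9    5.8 -177.2] tool cm [-18.08  -0.57  18.85]
F [-0.3 -0.7 -1.8] q [-0.2   0.28  1.5   0.02  1.3  -1.84]
```

>>> {"api": "step_arm", "payload": {
  "commands": [
    [3,0,0,0,0,0.06,0],
    [3,0,0,0,0,0,0.08],
    [3,0,0,0,0,0,0.12],
    [3,0,0,0,0,0,0.12],
    [3,0,0,0,0,0,0.12],
    [3,0,0,0,0,0,0.12],
    [3,0,0,0,0,0,0.12],
    [3,0,0,0,0,0,0.12],
    [3,0,0,0,0,0,0.12],
    [3,0,0,0,0,0,0.12],
    [3,0,0,0,0,0,0.07],
    [3,0,0,0,0,0,0],
    [3,0,0,0,0,-0.09,0],
    [3,0,0,0,0,-0.12,0],
    [3,0,0,0,0,-0.12,0],
    [3,0,0,0,0,-0.12,0],
    [3,0,0,0,0,-0.12,0],
    [3,0,0,0,0,-0.12,0],
    [3,0,0,0,0,-0.12,0],
    [3,0,0,0,0,-0.06,0]
  ]
}}

```text
time_s: 21.05
tool_pos: [528.2, -44.2, 471.1]
eef_rot: [0.365, 0.454, 0.785, -0.212]
contact_force: [-0.4, -0.5, -2.3]
opening: 39.9
gripper_force: 40.0
```

```bash
python3 -c "
from h import *
aim()"
```

```text
t 21.05 tcp [528.2 -44.2 471.1] win [ 586.3 -145.4  319.4] sight [-0.172  0.297 -0.939] off vertical 20.1
dist 278.7 miss [-46.4 -17.9   2.8] foot [ 642.9 -243.7  288. ]
shift world [  19.1   65.2 -152.4] tool cm [14.69  4.92  6.21]
F [-0.4 -0.5 -2.3] q [ 0.01  0.27  1.7  -0.98  0.93  0.  ]
```

>>> {"api": "step_arm", "payload": {
  "commands": [
    [3,0.8,0.27,0.34,0,0,0],
    [3,1.3,0.44,0.55,0,0,0],
    [3,1.3,0.44,0.55,0,0,0],
    [3,1.3,0.44,0.55,0,0,0],
    [3,1.3,0.44,0.55,0,0,0],
    [3,1.3,0.44,0.55,0,0,0],
    [3,1.3,0.44,0.55,0,0,0],
    [3,1.3,0.44,0.55,0,0,0],
    [3,1.3,0.44,0.55,0,0,0],
    [3,1.3,0.44,0.55,0,0,0],
    [3,1.3,0.44,0.55,0,0,0],
    [3,0.8,0.25,0.35,0,0,0],
    [3,0,0,0,0,0,0],
    [3,0,0,0,0,0,0]
  ]
}}

```text
time_s: 22.45
tool_pos: [548.0, 20.6, 320.0]
eef_rot: [0.363, 0.456, 0.785, -0.211]
contact_force: [-0.9, 0.1, -1.1]
opening: 39.7
gripper_force: 40.0
```

```bash
python3 -c "
from h import *
aim()"
```

```text
t 22.45 tcp [548.   20.6 320. ] win [605.4 -80.2 167.7] sight [-0.172  0.302 -0.938] off vertical 20.3
dist 115.6 miss [-0.1  0.7  0.2] foot [ 661.6 -178.6  135.8]
shift world [-0.  -0.5 -0.8] tool cm [ 0.04 -0.03  0.09]
F [-0.9  0.1 -1.1] q [ 0.14  0.52  1.8  -1.19  0.87  0.47]
```

```bash
python3 - <<'E'
from h import *
p,d,m=cam('wrist');t,r,_=pose()
W=px2w(m,*np.meshgrid(np.arange(640),np.arange(480)),d)
L=r.inv().apply((W-t).reshape(-1,3)).reshape(W.shape)-[0,0,172]
for x in (21,29,37,43):
    k=(abs(L[...,1])<15)&(abs(L[...,0]-x)<3)&(abs(L[...,2]+8)<14)&(d>0);print(x,np.median(L[k][:,2]).round(1),end=' ')
k=(abs(L[...,1])<30)&(abs(L[...,0]-40)<20)&(abs(L[...,2]+8)<14)&(d>0);print('front',np.percentile(L[k][:,0],99.5),'lat',np.percentile(L[k&(abs(L[...,0]-40)<5)][:,1],[1,99]))
s,_,_=cam('side')
o=np.zeros((450,800,3),np.uint8);o[:,:400]=cv2.resize(s[165:300,260:380],(400,450));o[:300,400:]=cv2.resize(p,(400,300))
cv2.imwrite('pics/c7.png',o[...,::-1])
aim()
E
```

```text
21 -14.2 29 -11.3 37 -8.4 43 -6.4 front 47.88520986064887 lat [-19.43756071  19.67934353]
t 22.55 tcp [548.   20.5 320.4] win [605.6 -80.3 168.2] sight [-0.171  0.302 -0.938] off vertical 20.3
dist 116.2 miss [0.1 0.8 0.2] foot [ 661.7 -178.7  136.4]
shift world [-0.3 -0.4 -1.3] tool cm [ 0.09 -0.05  0.1 ]
F [-0.6 -0.1 -1.3] q [ 0.14  0.52  1.8  -1.19  0.87  0.47]
```

View pics/c7.png

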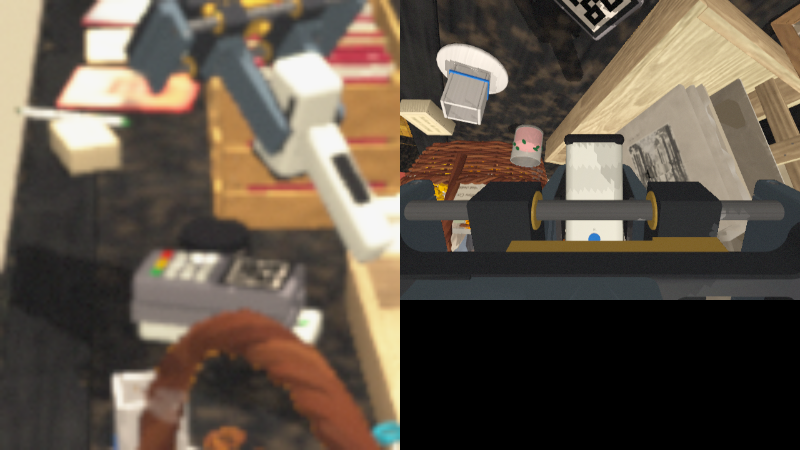

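The picture shows the terminal seated on the dock at crop (215,285), the scanner held above it with its window down at about (265,160), and free air all round. It has not slipped in the hand, the aim misses the code by under 1 mm, and it is 116 mm away at 20° off vertical. Handing in.

```bash
python3 -c "
from h import *
print(np.abs(robot.state()['qvel']).max()); print(robot.hand_in())"
```

```text
0.00622611632316514
the job is handed in; nothing more can be done
None
```

The terminal is fully home on its dock and released; the scanner is held still with its window aimed at the code within about 1 mm, 116 mm away and 20° off vertical. I handed the job in at about 22.6 s; no verdict came back.

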